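# Count tablets through the gate of a dispensing tray

### The job

Count out the three whole tablets: with the fingertips, push them across the counting tray one at a time through the gate in its fence, so that each has dropped into the catch pan before the next one follows. Leave the broken half tablet on the tray. Only push: do not lift or carry any tablet, and do not disturb the jar, the mortar and the scoop beside the tray.

Things in the scene. Friction and masses are not known exactly. Their poses are not given: they have to be found in the camera images.
- tray: fixed steel counting tray on short legs; origin on the bench under the middle of its deck, x across the deck to the gate and pan, y to the left of that, z up. Flat deck 75 mm above the bench, from x -102 to +100 mm and y -156 to +156 mm. Rims 8 mm high along its near (-x) and side edges; along its far edge a fence 16 mm high with the gate in its middle
- gate (a point): middle of the gate, on the deck's far edge at deck height; x out through the gate, z up. The gap in the fence (6 mm thick) is 56 mm wide along y; two 16 mm high wings lead in at 45 degrees from 21 mm before the edge, 48 mm to each side. A tablet pushed until its centre is some 5 mm past the edge tips over and drops into the pan
- pan (a point): middle of the floor of the open steel catch pan under the gate (tray frame x = 138 mm, y = 0, floor 6 mm above the bench); inside it measures 70 mm along x by 160 mm along y, its rim is 80 mm above the bench at the far side and the ends
- tablet_a_center (a point): whole pressed herb tablet: a plain brown disc 40 mm in diameter and 14 mm thick, about 20 g, lying flat on the deck at the start; this point is its centre, half-way up, z up
- tablet_b_center (a point): whole pressed herb tablet: a plain brown disc 40 mm in diameter and 14 mm thick, about 20 g, lying flat on the deck at the start; this point is its centre, half-way up, z up
- tablet_c_center (a point): whole pressed herb tablet: a plain brown disc 40 mm in diameter and 14 mm thick, about 20 g, lying flat on the deck at the start; this point is its centre, half-way up, z up
- half_center (a point): broken half tablet: brown half disc (D shape) of 20 mm radius, 14 mm thick, about 10 g, flat on the deck; this point lies on its symmetry line, half-way up, 8.5 mm from the straight broken side; x points from the broken side to the round side
- jar_center (a point): bystander: white porcelain jar with blue lid, 80 mm in diameter, 108 mm high, loose on the bench beside the tray; point on its axis 50 mm up
- mortar_center (a point): bystander: small brass mortar (open cup) 80 mm in diameter at the rim, 70 mm high, loose on the bench beside the tray; point on its axis half-way up
- scoop_center (a point): bystander: steel scoop 170 mm long, 58 mm wide, 32 mm high, loose on the bench at the tray's other side; point where the handle meets the pan of the scoop, 16 mm up, x towards its mouth
Not all that is in view belongs to the job. What is shaped like the part that bears tablet_c_center but orange or red is not meant.

How it is judged (in metres and radians):
On the way, in this order (a step that is already met when the one before it is completed fails the run):
1. one whole tablet is in the pan, the others still on the deck ((((x of tablet_a_center in the frame of tray between 0.103 and 0.173 m and y of tablet_a_center in the frame of tray between -0.08 and 0.08 m and z of tablet_a_center in the frame of tray below 0.06 m) and (x of tablet_b_center in the frame of tray between -0.105 and 0.1 m and y of tablet_b_center in the frame of tray between -0.16 and 0.16 m and z of tablet_b_center in the frame of tray above 0.077 m) and (x of tablet_c_center in the frame of tray between -0.105 and 0.1 m and y of tablet_c_center in the frame of tray between -0.16 and 0.16 m and z of tablet_c_center in the frame of tray above 0.077 m)) or ((x of tablet_a_center in the frame of tray between -0.105 and 0.1 m and y of tablet_a_center in the frame of tray between -0.16 and 0.16 m and z of tablet_a_center in the frame of tray above 0.077 m) and (x of tablet_b_center in the frame of tray between 0.103 and 0.173 m and y of tablet_b_center in the frame of tray between -0.08 and 0.08 m and z of tablet_b_center in the frame of tray below 0.06 m) and (x of tablet_c_center in the frame of tray between -0.105 and 0.1 m and y of tablet_c_center in the frame of tray between -0.16 and 0.16 m and z of tablet_c_center in the frame of tray above 0.077 m)) or ((x of tablet_a_center in the frame of tray between -0.105 and 0.1 m and y of tablet_a_center in the frame of tray between -0.16 and 0.16 m and z of tablet_a_center in the frame of tray above 0.077 m) and (x of tablet_b_center in the frame of tray between -0.105 and 0.1 m and y of tablet_b_center in the frame of tray between -0.16 and 0.16 m and z of tablet_b_center in the frame of tray above 0.077 m) and (x of tablet_c_center in the frame of tray between 0.103 and 0.173 m and y of tablet_c_center in the frame of tray between -0.08 and 0.08 m and z of tablet_c_center in the frame of tray below 0.06 m)))), for 0.2 s.
2. two whole tablets are in the pan, the other still on the deck ((((x of tablet_a_center in the frame of tray between 0.103 and 0.173 m and y of tablet_a_center in the frame of tray between -0.08 and 0.08 m and z of tablet_a_center in the frame of tray below 0.06 m) and (x of tablet_b_center in the frame of tray between 0.103 and 0.173 m and y of tablet_b_center in the frame of tray between -0.08 and 0.08 m and z of tablet_b_center in the frame of tray below 0.06 m) and (x of tablet_c_center in the frame of tray between -0.105 and 0.1 m and y of tablet_c_center in the frame of tray between -0.16 and 0.16 m and z of tablet_c_center in the frame of tray above 0.077 m)) or ((x of tablet_a_center in the frame of tray between 0.103 and 0.173 m and y of tablet_a_center in the frame of tray between -0.08 and 0.08 m and z of tablet_a_center in the frame of tray below 0.06 m) and (x of tablet_b_center in the frame of tray between -0.105 and 0.1 m and y of tablet_b_center in the frame of tray between -0.16 and 0.16 m and z of tablet_b_center in the frame of tray above 0.077 m) and (x of tablet_c_center in the frame of tray between 0.103 and 0.173 m and y of tablet_c_center in the frame of tray between -0.08 and 0.08 m and z of tablet_c_center in the frame of tray below 0.06 m)) or ((x of tablet_a_center in the frame of tray between -0.105 and 0.1 m and y of tablet_a_center in the frame of tray between -0.16 and 0.16 m and z of tablet_a_center in the frame of tray above 0.077 m) and (x of tablet_b_center in the frame of tray between 0.103 and 0.173 m and y of tablet_b_center in the frame of tray between -0.08 and 0.08 m and z of tablet_b_center in the frame of tray below 0.06 m) and (x of tablet_c_center in the frame of tray between 0.103 and 0.173 m and y of tablet_c_center in the frame of tray between -0.08 and 0.08 m and z of tablet_c_center in the frame of tray below 0.06 m)))), for 0.2 s.
3. all three whole tablets are in the pan (((x of tablet_a_center in the frame of tray between 0.103 and 0.173 m and y of tablet_a_center in the frame of tray between -0.08 and 0.08 m and z of tablet_a_center in the frame of tray below 0.06 m) and (x of tablet_b_center in the frame of tray between 0.103 and 0.173 m and y of tablet_b_center in the frame of tray between -0.08 and 0.08 m and z of tablet_b_center in the frame of tray below 0.06 m) and (x of tablet_c_center in the frame of tray between 0.103 and 0.173 m and y of tablet_c_center in the frame of tray between -0.08 and 0.08 m and z of tablet_c_center in the frame of tray below 0.06 m))), for 0.2 s.
At the end, for the whole second after the job is handed in: all three whole tablets lie at rest inside the catch pan (centres between its walls and at least 15 mm below the deck), and the half tablet lies at rest on the deck, on the tray's side of the gate (x of tablet_a_center in the frame of tray between 0.103 and 0.173 m and y of tablet_a_center in the frame of tray between -0.08 and 0.08 m and z of each of tablet_a_center, tablet_b_center, tablet_c_center in the frame of tray below 0.06 m and x of tablet_b_center in the frame of tray between 0.103 and 0.173 m and y of tablet_b_center in the frame of tray between -0.08 and 0.08 m and x of tablet_c_center in the frame of tray between 0.103 and 0.173 m and y of tablet_c_center in the frame of tray between -0.08 and 0.08 m and linear speed of each of tablet_a, tablet_b, tablet_c, half below 0.02 m/s and x of half_center in the frame of tray between -0.105 and 0.1 m and y of half_center in the frame of tray between -0.16 and 0.16 m and z of half_center in the frame of tray above 0.077 m); the robot touches nothing.
It fails at once if a tablet or the half is lifted: its centre rises more than 13 mm above where it lies flat on the deck (height (world z) of any of tablet_a_center, tablet_b_center, tablet_c_center, half_center above 0.095 m).
It fails at once if the half tablet leaves the deck (not (x of half_center in the frame of tray between -0.105 and 0.1 m and y of half_center in the frame of tray between -0.16 and 0.16 m and z of half_center in the frame of tray above 0.077 m)).
It fails at once if the jar, the mortar or the scoop is moved more than 15 mm (distance of any of jar_center, mortar_center, scoop_center from where it was at the start of the episode above 0.015 m).
It also fails if it takes over 72 s, if anything falls off the work surface, if the arm or the gripper's body presses on something with over 40 N, if the wrist force passes 120 N, or if a joint passes its speed limit or range.

### The arm

A 6-joint arm with a two-finger parallel gripper is mounted at the origin on the work surface. World frame = base frame: x ahead of the robot, y to its left, z up, the work surface at z = 0. Lengths are in m, angles in degrees, forces in N, time in s.
With the tool pointing down it reaches from about 0.3 to 0.75 m from the base axis. Payload 8.5 kg.
Tool frame: the origin (TCP) lies between the finger pads; the fingertips stand 8 mm ahead of it and the grasp point (between the pads) lies 11 mm behind it; y points along the fingers, z is the direction in which the jaws open and shut, and the axes are right-handed (so a half turn about y gives the same grasp; the last joint's range is limited). The gripper opens to 85 mm and grips with 20 to 120 N. Pads are 22 mm wide; open, the fingers measure 114 mm over their backs; the gripper's body (76 mm by 85 mm) begins 54 mm behind the grasp point. The pads swing forward as they close: fully open they stand 13 mm farther back than shut.
Start: joints at [53.669, 21.807, 74.336, -0, 83.858, -12.336], TCP at [0.224, 0.502, 0.239] pointing down, gripper open.
Joint ranges: [-178.18, 178.18], [-50.72, 133.34], [12.68, 142.11], [-81.47, 261.47], [9.98, 163.14], [-165.26, 165.26]. Speed limits (degrees/s): [136.94, 136.94, 180, 180, 180, 180].

### API

Orientations are given as a 3x3 rotation matrix whose columns are the frame's x, y, z axes.
In Python, from rig import env, get_image gives the robot as it stands.
- The arm moves only by the tool move_arm, never from a script. Its argument "targets" is one flat list of numbers, 6 for each row, row after row: the shift along the tool's x, y, z in mm, then the turn, a rotation vector about the tool's x, y, z in rad. A call has exactly 5 rows; each row shifts and turns the commanded pose from where the row before left it, along the tool's axes as they then stand; what a row does not reach is not made up. A row lasts 1/8 s, in which the tool goes at most 62.5 mm and 10.7 degrees, less where a joint would pass 70% of its speed; a pose out of reach is approached as far as the arm can. A call is refused whole if a number of a shift passes 62.5 or a number of a turn 0.188, either way. A call with a gripper value outside its range is refused whole. "hand" is the opening, from -1 (shut) to 1 (fully open), so that 0 is half open, set as the call begins (left out, the last holds). The fingers move at their own pace and stop on an object; "squeeze" is the grip in N (left out, the last holds). Time passes only in rows, so rows that do not move let the fingers close, or fill a call up. It gives the time, the measured TCP pose, the force and the opening at its end, in the units of the state.
- env.observe(): the state, without advancing time (a new reading comes with each control period).
- get_image(name): name is "side" or "top" or "wrist"; returns a dict with "pixels" (400x640x3 uint8, red, green, blue), "z_map" (400x640 float32, m along the optical axis (not along the pixel's ray), 0 where there is no reading), "intrinsics" (3x3 intrinsics, pixels), "R" (3x3) and "t" (3): a world point X has camera coordinates R X + t; the wrist camera has in their place "mount" (4x4, takes a point from camera to tool coordinates, whose origin is the TCP and whose axes are the tool frame's). Camera axes: x right, y down, z forward; pixel columns grow to the right and rows downward; lengths in m; the calibration is good to about 2 mm. A picture is of the moment at which its call begins: read the wrist's pose just before it.
- env.close_job(): hands the job in, once; it reports no verdict.
The state is a dict: "time_s": time; "q": joint angles; "qvel": joint speeds; "joint_efforts": joint torques, N m; "position": TCP position; "tool_rot": TCP orientation; "ft_force": force on the tool from outside, world axes, zero at the start; "wrist_torque": the same for the moment, N m; "grip_width": finger opening in m.
Only numpy, scipy, OpenCV 4.12 (cv2) and the standard library are available. Lean on these libraries where they do the work, as an engineer would, in place of code of your own. Each camera call takes 0.05 s, during which the arm holds its last target.

## Working session

There is one attempt and no reset: what is moved stays moved. The work goes in short steps, Python scripts to look and compute and a tool call to move; the robot and the scene stay as the last step left them, time stands still between calls to the robot, and variables do not carry over. Pictures are saved under pics/ and viewed, and the job is handed in when it is done.

Besides the shell and the picture viewer there is one more tool, called after "Emit:" by a JSON object that holds its "fn" and its "kwargs". move_arm: Moves the arm, as the interface text tells. Its arguments: {"type":"object","properties":{"targets":{"type":"array"},"hand":{"type":"number"},"squeeze":{"type":"number"}},"required":["targets"]}

```bash
ls; mkdir -p pics
python3 - <<'E'
from rig import env,get_image
import cv2,numpy as np
s=env.observe();print(s)
for n in ["top","side"]:
    im=get_image(n);cv2.imwrite(f"pics/{n}0.png",im["pixels"][:,:,::-1]);print(n,im["intrinsics"],im["R"],im["t"])
    np.savez(f"{n}0.npz",**im)
E
```

```text
pics
{'time_s': 0.0, 'q': array([ 5.36687748e+01,  2.18393310e+01,  7.43861616e+01,  7.46065178e-04,
        8.38584108e+01, -1.23367589e+01]), 'qvel': array([ 0.01614838,  0.01166837, -0.04386384, -0.06511033, -0.00587043,
        0.06840826]), 'joint_efforts': array([-1.18482327e-03, -4.48483121e+01, -2.31265104e+01, -3.02153421e-04,
        4.88511461e-03,  1.52465049e-05]), 'position': array([0.22348585, 0.50222551, 0.23871904]), 'tool_rot': array([[ 9.13584024e-01, -8.78011523e-04,  4.06649064e-01],
       [-4.06649881e-01, -1.17205110e-03,  9.13583330e-01],
       [-3.25523210e-04, -9.99998928e-01, -1.42781044e-03]]), 'ft_force': array([-0.28531676,  0.00672886,  0.14262878]), 'wrist_torque': array([ 0.00315894, -0.05860526, -0.01363072]), 'grip_width': 0.0851155949649047}
top [[463.23863688   0.         314.09309765]
 [  0.         463.23863688 195.4317007 ]
 [  0.           0.           1.        ]] [[-0.00933858 -0.99987386  0.0128472 ]
 [-0.99709073  0.00833908 -0.0757663 ]
 [ 0.07564961 -0.01351737 -0.99704284]] [0.02009035 0.62870943 1.01607269]
side [[464.54265616   0.         315.31817891]
 [  0.         464.54265616 198.40514746]
 [  0.           0.           1.        ]] [[ 0.99540955 -0.09462441 -0.01435467]
 [-0.07949585 -0.73393247 -0.67455432]
 [ 0.05329394  0.67259895 -0.73808564]] [-0.60479545  0.14911449  1.09919412]
```

View pics/top0.png

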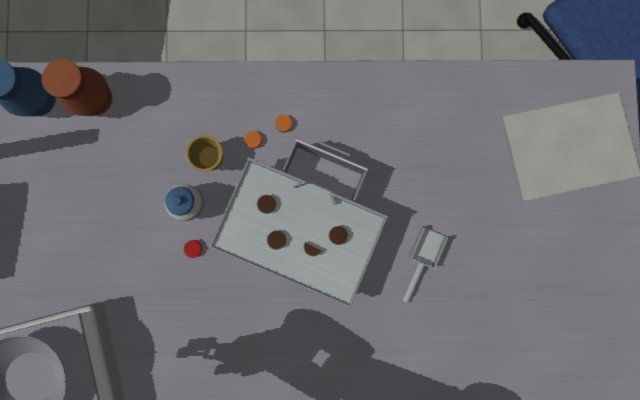

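View pics/side0.png

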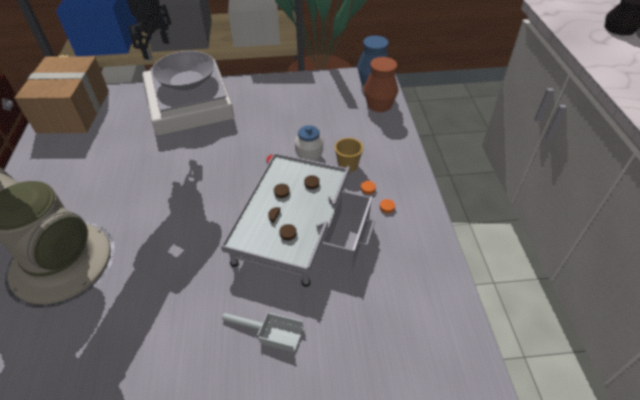

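```bash
cat > h.py <<'E'
import numpy as np,cv2
def cloud(d):
    K=d["intrinsics"];z=d["z_map"];v,u=np.mgrid[:z.shape[0],:z.shape[1]]
    c=np.stack([(u-K[0,2])/K[0,0]*z,(v-K[1,2])/K[1,1]*z,z],-1)
    W=(c-d["t"])@d["R"]   # R^T(c-t)
    W[z==0]=np.nan
    return W
E
python3 - <<'E'
from h import *
for n in ["top","side"]:
    d=dict(np.load(n+"0.npz"));W=cloud(d);P=d["pixels"].astype(int)
    z=W[...,2]
    grey=(P.max(-1)-P.min(-1)<40)
    dk=(abs(z-.075)<.006)&grey&(W[...,0]>.3)&(W[...,0]<.75)
    k,l,st,c=cv2.connectedComponentsWithStats(dk.astype(np.uint8));i=1+st[1:,4].argmax()
    print(n,st[i], np.nanmedian(z[l==i]))
    pts=W[l==i][:,:2].astype(np.float32)
    print(cv2.minAreaRect(pts))
    br=((P[...,0]-P[...,2]>15)&(P.sum(-1)<230)&(z>.065)&(z<.11)&(W[...,0]>.3)&(W[...,0]<.75)).astype(np.uint8)
    k,l,st,c=cv2.connectedComponentsWithStats(br)
    for i in range(1,k):
        if st[i,4]>30:
            Q=W[l==i];top=Q[Q[:,2]>.083]
            print(st[i],c[i],"z",np.median(Q[:,2]),"n",len(top),cv2.minEnclosingCircle(top[:,:2].astype(np.float32)) if len(top)>5 else None, top.mean(0))
E
```

```text
top [  211   161   174   144 12890] 0.07507251929748884
((0.5503374934196472, 0.047272518277168274), (0.31997090578079224, 0.20826572179794312), 66.71273040771484)
[258 195  17  18 246] [266.         203.56504065] z 0.08899547516325094 n 246 ((0.6077418923377991, 0.11639483273029327), 0.018877314403653145) [0.60764991 0.11645538 0.08901741]
[329 227  18  17 246] [337.87804878 234.96341463] z 0.08888679876771317 n 246 ((0.5409648418426514, -0.033437151461839676), 0.018589047715067863) [ 0.54059982 -0.03356077  0.08893975]
[268 231  18  18 253] [276.1027668 239.5770751] z 0.08876497395855637 n 253 ((0.532334566116333, 0.09560829401016235), 0.01882305182516575) [0.53222683 0.09553729 0.08874838]
[304 243  17  13 121] [311.09090909 249.90909091] z 0.08877890186368137 n 121 ((0.5145010948181152, 0.020604606717824936), 0.017933199182152748) [0.51007899 0.02273252 0.08888956]
side [ 221  154  150  119 8052] 0.07532638688322746
((0.586361825466156, 0.03274358808994293), (0.3230416178703308, 0.28412771224975586), 66.65689849853516)
[305 177  13  11 120] [311.275      181.95833333] z 0.08915372875307928 n 118 ((0.6103792786598206, 0.11107557266950607), 0.018391095101833344) [0.60952595 0.1105816  0.08908935]
[275 185  14  12 129] [281.18604651 190.47286822] z 0.08878752186057871 n 129 ((0.5346132516860962, 0.09211654216051102), 0.018801959231495857) [0.53454208 0.08996064 0.08865887]
[270 209   9  12  72] [273.47222222 213.76388889] z 0.08907054144202944 n 72 ((0.5158694982528687, 0.017058564350008965), 0.017777955159544945) [0.51347706 0.01747569 0.08901475]
[281 226  15  14 159] [287.58490566 232.05031447] z 0.08913136366697678 n 155 ((0.5428834557533264, -0.03867746517062187), 0.01814315840601921) [ 0.5430538  -0.03926461  0.08911822]
```

```bash
python3 - <<'E'
from h import *
th=np.deg2rad(-23.3);c0=np.array([.550,.047]);R=np.array([[np.cos(th),-np.sin(th)],[np.sin(th),np.cos(th)]])
for n in ["top","side"]:
    d=dict(np.load(n+"0.npz"));W=cloud(d);P=d["pixels"].astype(int)
    T=(W[...,:2]-c0)@R; z=W[...,2]
    grey=(P.max(-1)-P.min(-1)<40)
    f=grey&(z>.086)&(z<.096)&(abs(T[...,0])<.2)&(abs(T[...,1])<.2)
    t=T[f];print(n,len(t))
    for y0 in range(-160,161,16):
        m=(t[:,1]*1000>=y0-8)&(t[:,1]*1000<y0+8)
        if m.sum(): print(y0,m.sum(),(t[m,0].min()*1e3).round(1),(np.median(t[m,0])*1e3).round(1),(t[m,0].max()*1e3).round(1))
    f=grey&(z>.07)&(z<.08)&(abs(T[...,0])<.12)&(abs(T[...,1])<.17)
    t=T[f]*1e3
    print("deck x",np.percentile(t[:,0],[0,.5,1,99,99.5,100]),"y",np.percentile(t[:,1],[0,.5,1,99,99.5,100]))
    f=grey&(z>.08)&(z<.086)&(abs(T[...,0])<.13)&(abs(T[...,1])<.18)
    t=T[f]*1e3
    for nm,m in [("left",t[:,1]>140),("right",t[:,1]<-140),("near",t[:,0]<-90)]: print(nm,m.sum(),np.median(t[m],0))
    # half
    for k in []:pass
    f=(z<.02)&(abs(T[...,1])<.1)&(T[...,0]>.095)&(T[...,0]<.19)&(z>.003)
    print("pan floor",f.sum(),np.median(T[f],0)*1e3,np.nanmedian(z[f]))
E
python3 - <<'E'
import cv2
im=cv2.imread('pics/top0.png')[140:310,200:400];cv2.imwrite('pics/t0z.png',cv2.resize(im,None,fx=3.5,fy=3.5,interpolation=cv2.INTER_CUBIC))
E
```

```text
top 1372
-160 18 -69.4 95.5 100.7
-144 24 -103.8 97.6 101.0
-128 24 -103.0 97.6 100.7
-112 23 94.7 97.5 101.0
-96 78 7.6 28.7 101.3
-80 156 4.3 26.8 101.0
-64 104 -22.0 26.8 101.0
-48 92 -103.5 -23.4 101.1
-32 91 -100.9 -23.6 101.3
-16 13 -102.4 -23.4 -18.0
0 1 -101.4 -101.4 -101.4
16 36 -48.5 -34.7 178.0
32 158 -102.7 -32.3 101.5
48 140 -53.5 -30.7 101.4
64 42 15.2 66.9 101.4
80 143 6.8 28.7 176.3
96 132 -101.0 28.7 101.9
112 29 -103.6 97.5 101.8
128 24 -103.2 98.4 101.8
144 24 -101.5 98.2 101.7
160 20 -46.5 89.3 102.0
deck x [-103.94942654 -100.17013378  -99.33387642   97.57607134  102.94551311
  119.49435964] y [-159.59708259 -154.84464268 -153.38231313  154.94550671  156.25994979
  160.70559344]
left 195 [-12.0669734  158.01173608]
right 196 [  -9.44702173 -156.77708114]
near 308 [-102.09745063   -2.60143294]
pan floor 1896 [144.00260163  -0.93433676] 0.006267681545358016
side 932
-160 15 40.7 99.9 103.4
-144 22 -100.5 100.7 104.0
-128 22 -97.3 100.8 103.8
-112 21 97.9 101.3 104.1
-96 62 13.0 33.0 103.8
-80 111 7.8 30.3 103.4
-64 79 -21.8 29.3 103.9
-48 71 -36.1 -18.0 104.4
-32 66 -35.4 -17.6 104.0
-16 17 -30.3 -19.0 181.5
0 1 -98.2 -98.2 -98.2
16 22 -46.2 -32.2 -18.0
32 91 -99.9 -27.6 103.8
48 85 -50.2 -25.6 104.2
64 33 -40.5 38.1 104.5
80 90 8.9 33.2 104.9
96 72 -96.0 33.1 104.5
112 15 20.8 99.6 105.3
128 13 98.7 101.8 104.4
144 15 98.6 102.2 104.9
160 9 -44.9 101.4 105.6
deck x [-101.71453304  -98.6088409   -97.95387445  105.71787689  107.36469699
  119.84083456] y [-160.19415083 -158.76218588 -158.25356077  157.89369374  159.11801684
  162.30276763]
left 147 [  4.77198143 158.65901371]
right 211 [  -0.91053533 -156.85619789]
near 212 [-98.88419696 -26.71404754]
pan floor 1111 [138.31634223  20.22728266] 0.006938279140631518
```

View pics/t0z.png

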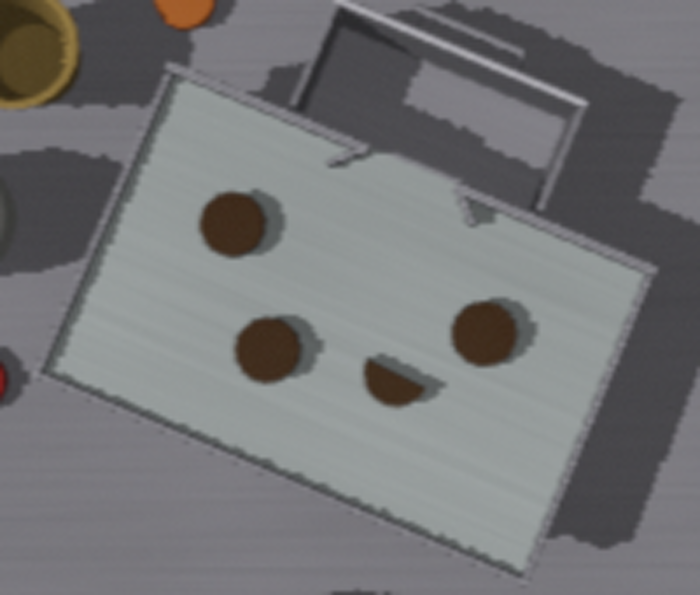

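Emit:
{"fn": "move_arm", "kwargs": {"targets": [40,0,-25,0,0,0,40,0,-25,0,0,0,40,0,-25,0,0,0,40,0,-25,0,0,0,40,0,-25,0,0,0], "hand": -0.58}}

```text
time_s: 0.72
position: [0.3561, 0.3055, 0.2392]
tool_rot: [[0.914, -0.0, 0.407], [-0.407, -0.0, 0.914], [-0.0, -1.0, -0.0]]
ft_force: [1.0, -0.1, -0.3]
grip_width: 0.0182
```

Emit:
{"fn": "move_arm", "kwargs": {"targets": [40,10,-25,0,0,0,40,15,-25,0,0,0,40,15,-25,0,0,0,40,15,-25,0,0,0,40,15,-25,0,0,0]}}

```text
time_s: 1.35
position: [0.488, 0.11, 0.1687]
tool_rot: [[0.914, -0.0, 0.407], [-0.407, 0.0, 0.914], [-0.0, -1.0, -0.0]]
ft_force: [-1.2, 0.8, 0.0]
grip_width: 0.0179
```

```bash
cat >> h.py <<'E'
th=np.deg2rad(-23.3);c0=np.array([.550,.047]);Rt=np.array([[np.cos(th),-np.sin(th)],[np.sin(th),np.cos(th)]])
def tray(p): return ((np.asarray(p)[...,:2]-c0)@Rt)*1e3
def pose(s):
    R=s["tool_rot"];x=R[:2,0]@Rt
    return tray(s["position"]),s["position"][2]*1e3,np.degrees(np.arctan2(x[1],x[0]))
def state():
    from rig import env
    s=env.observe();p,z,a=pose(s);print("t",round(s["time_s"],2),"tray xy",p.round(1),"z",round(z,1),"yaw",round(a,2),"F",s["ft_force"].round(1),"w",round(s["grip_width"]*1e3,1));return s
def to(s,x,y,z):
    p,zz,a=pose(s);d=np.array([*( Rt@((np.array([x,y])-p))),z-zz]);return (s["tool_rot"].T@d).round(1)
def tabs(n,tag):
    from rig import env,get_image
    s=env.observe();d=get_image(n)
    if n=="wrist":
        M=np.eye(4);M[:3,:3]=s["tool_rot"];M[:3,3]=s["position"];M=M@d["mount"];M=np.linalg.inv(M);d["R"]=M[:3,:3];d["t"]=M[:3,3]
    cv2.imwrite(f"pics/{tag}.png",d["pixels"][:,:,::-1]);W=cloud(d);P=d["pixels"].astype(int);z=W[...,2]
    T=tray(W)
    br=((P[...,0]-P[...,2]>15)&(P.sum(-1)<230)&(z>.0)&(z<.11)&(abs(T[...,1])<165)&(T[...,0]>-110)&(T[...,0]<180)).astype(np.uint8)
    k,l,st,c=cv2.connectedComponentsWithStats(br)
    for i in range(1,k):
        if st[i,4]>30:
            Q=W[l==i];h=np.nanpercentile(Q[:,2],80);Q=Q[abs(Q[:,2]-h)<.004];t=tray(Q).astype(np.float32);(a,r)=cv2.minEnclosingCircle(t)
            print(st[i,4],c[i].round(),"circ",np.round(a,1),round(r,1),"mean",t.mean(0).round(1),"z",round(h*1e3,1))
    return s,d,W
E
python3 - <<'E'
from h import *
s=state();print(to(s,-76,37.7,130))
tabs("top","t1");tabs("wrist","w1")
E
```

```text
t 1.35 tray xy [-81.8  33.3] z 168.7 yaw -0.7 F [-1.2  0.8  0. ] w 17.9
[ 5.8 38.7  4.5]
246 [266. 204.] circ [25.5 86.4] 18.6 mean [25.7 86.5] z 90.3
235 [338. 235.] circ [ 23.8 -77. ] 18.2 mean [ 23.7 -77.6] z 90.4
221 [276. 239.] circ [-35.4  37.5] 18.7 mean [-33.7  38.3] z 90.5
100 [311. 250.] circ [-22.7 -38.3] 16.8 mean [-27.1 -38.1] z 90.8
1111 [324. 251.] circ [-36.4  37.2] 19.5 mean [-37.6  32.5] z 89.8
909 [245. 262.] circ [-21.2 -37.9] 19.2 mean [-28.1 -37.1] z 89.6
153 [198. 296.] circ [  9.6 -85.1] 11.7 mean [  7.8 -85.4] z 89.2
```

View pics/w1.png

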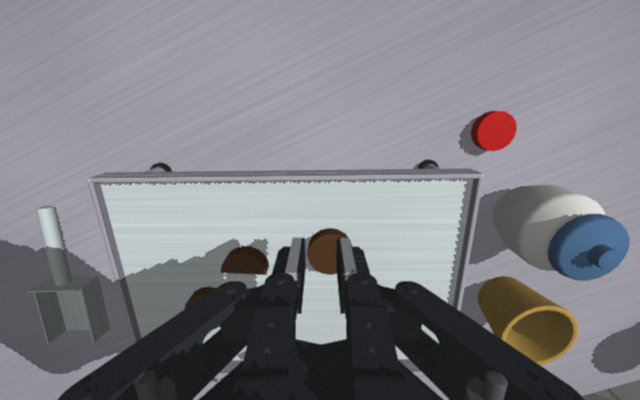

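View pics/t1.png

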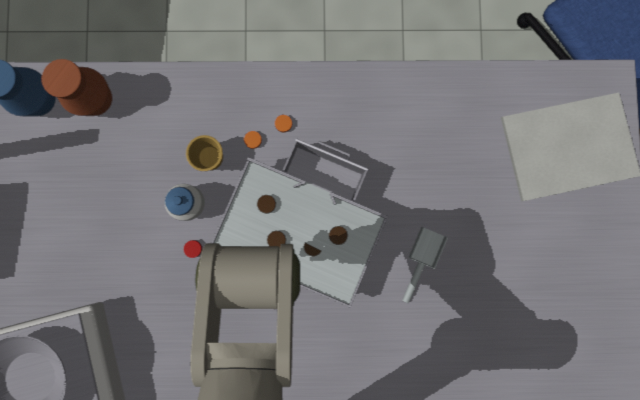

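Run:
```python
from h import *
s,d,W=tabs("wrist","w2")
L=(W-s["position"])@s["tool_rot"]*1e3
m=(abs(L[...,0])<40)&(abs(L[...,2])<60)&(L[...,1]>-60)&(L[...,1]<30)
for y0 in range(-60,30,6):
    q=L[m&(L[...,1]>=y0)&(L[...,1]<y0+6)]
    if len(q)>5: 
        a=q[q[:,2]>0];b=q[q[:,2]<0]
        print(y0,len(q),"x",np.percentile(q[:,0],[1,50,99]).round(1),"z+",np.percentile(a[:,2],[1,99]).round(1) if len(a) else 0,"z-",np.percentile(b[:,2],[1,99]).round(1) if len(b) else 0)
print(L[m][:,1].max())
```

```text
1131 [323. 253.] circ [-36.4  37.1] 19.6 mean [-37.4  32.9] z 89.8
909 [244. 264.] circ [-20.6 -37.9] 19.1 mean [-28.1 -37.2] z 89.6
117 [197. 297.] circ [  9.  -85.3] 9.9 mean [  7.3 -85.8] z 89.3
-60 2620 x [-16.7 -10.8  12.5] z+ [ 9.2 49.5] z- [-50.3  -9.9]
-54 3757 x [-12.2  -2.   12. ] z+ [ 9.8 45.7] z- [-46.5 -10.5]
-48 2796 x [-13.3 -10.7  11. ] z+ [10.2 42.6] z- [-43.7 -10.9]
-42 1293 x [-13.3 -11.2   8.2] z+ [10.2 39.5] z- [-40.2 -10.9]
-36 523 x [-12.9  -6.8   9.8] z+ [ 8.6 29. ] z- [-30.3  -9.4]
-30 577 x [-11.1  -7.5  11.3] z+ [ 8.6 21. ] z- [-22.1  -9.2]
-24 444 x [-11.1  -7.   10.5] z+ [ 8.6 22.1] z- [-22.7  -9.2]
-18 402 x [-11.   -6.9  10.2] z+ [ 8.6 22.1] z- [-22.8  -9.2]
-12 362 x [-11.   -6.8   4.6] z+ [ 8.6 22.1] z- [-22.6  -9.2]
-6 307 x [-10.9  -6.6  10.9] z+ [ 8.6 21.9] z- [-22.7  -9.2]
0 122 x [-10.9 -10.1   9.9] z+ [ 8.6 20.7] z- [-20.8  -9.2]
6 18 x [4.5 6.7 9.4] z+ [8.6 8.7] z- [-9.3 -9.2]
8.015265953159563
```

Emit:
{"fn": "move_arm", "kwargs": {"targets": [6,15,4.5,0,0,0,0,20,0,0,0,0,0,20,0,0,0,0,0,15,0,0,0,0,0,11.5,0,0,0,0]}}

```text
time_s: 2.12
position: [0.4942, 0.1142, 0.0868]
tool_rot: [[0.914, -0.001, 0.405], [-0.405, 0.0, 0.914], [-0.001, -1.0, -0.0]]
ft_force: [0.6, -0.0, 0.6]
grip_width: 0.0179
```

Run:
```python
from h import *
s=state();print(to(s,-64,37.7,87));tabs("wrist","w3")
```

```text
t 2.12 tray xy [-77.8  39.6] z 86.8 yaw -0.6 F [ 0.6 -0.   0.6] w 17.9
[13.8 -0.2 -1.8]
2362 [321. 316.] circ [-37.5  39.8] 19.6 mean [-38.5  38.8] z 89.7
53 [211. 334.] circ [-27.8 -27.2] 5.0 mean [-28.5 -26.6] z 89.7
67 [410. 368.] circ [10.5 97.7] 7.2 mean [10.3 98. ] z 81.5
```

View pics/w3.png

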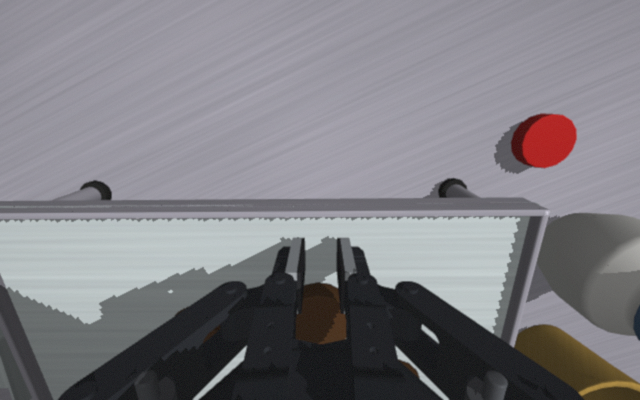

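Emit:
{"fn": "move_arm", "kwargs": {"targets": [7,0,-1,0,0,0,7,0,0,0,0,0,8,0,-2.5,0,0,0,8,0,-3,0,0,0,8,0,-3,0,0,0]}}

```text
time_s: 2.8
position: [0.5261, 0.0884, 0.0879]
tool_rot: [[0.913, 0.0, 0.407], [-0.407, -0.0, 0.913], [0.0, -1.0, 0.0]]
ft_force: [0.4, -0.0, 0.4]
grip_width: 0.018
```

Emit:
{"fn": "move_arm", "kwargs": {"targets": [8,0,-3,0,0,0,8,0,-3,0,0,0,8,0,-3,0,0,0,8,0,-3,0,0,0,8,0,-3,0,0,0]}}

```text
time_s: 3.42
position: [0.5564, 0.0586, 0.0878]
tool_rot: [[0.914, -0.0, 0.407], [-0.407, 0.0, 0.914], [-0.0, -1.0, 0.0]]
ft_force: [0.1, 0.3, 0.7]
grip_width: 0.0178
```

Run:
```python
from h import *
s=state();print(to(s,41,0,87));tabs("wrist","w4")
```

```text
t 3.42 tray xy [ 1.3 13.2] z 87.8 yaw -0.7 F [0.1 0.3 0.7] w 17.8
[ 39.8   0.8 -12.7]
2748 [224. 209.] circ [-19.5 -38.4] 19.9 mean [-27.2 -37.5] z 89.8
3400 [162. 287.] circ [ 22.7 -78.2] 19.9 mean [ 20.6 -78. ] z 89.7
2497 [454. 283.] circ [25.6 86.2] 19.9 mean [19.6 88.9] z 89.8
2174 [321. 300.] circ [29.7 12.7] 19.7 mean [29.6 12.6] z 89.8
```

View pics/w4.png

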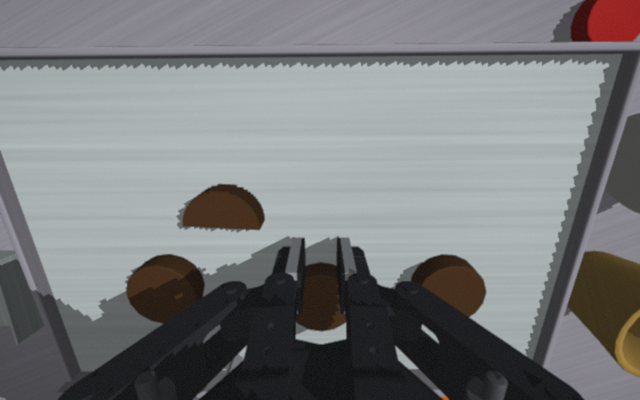

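Emit:
{"fn": "move_arm", "kwargs": {"targets": [8,0,-2.5,0,0,0,8,0,-2.5,0,0,0,8,0,-2.5,0,0,0,8,0,-2.5,0,0,0,8,0,-2.5,0,0,0]}}

```text
time_s: 4.1
position: [0.5879, 0.0309, 0.0878]
tool_rot: [[0.914, -0.0, 0.407], [-0.407, -0.0, 0.914], [-0.0, -1.0, -0.0]]
ft_force: [-0.7, -0.2, -0.1]
grip_width: 0.0182
```

Emit:
{"fn": "move_arm", "kwargs": {"targets": [8,0,0,0,0,0,8,0,0,0,0,0,8,0,0,0,0,0,8,0,0,0,0,0,8,0,0,0,0,0]}}

```text
time_s: 4.72
position: [0.6245, 0.0148, 0.0878]
tool_rot: [[0.914, -0.0, 0.407], [-0.407, -0.0, 0.914], [0.0, -1.0, -0.0]]
ft_force: [-0.4, -0.1, 0.5]
grip_width: 0.0182
```

Run:
```python
from h import *
s=state();tabs("wrist","w5");tabs("side","s5")
```

```text
t 4.72 tray xy [81.2 -0.1] z 87.8 yaw -0.69 F [-0.4 -0.1  0.5] w 18.2
4074 [229.  37.] circ [-18.9 -38.6] 20.1 mean [-26.2 -37.8] z 90.1
5714 [161. 152.] circ [ 23.6 -78. ] 20.0 mean [ 23.  -77.1] z 89.9
5439 [498. 153.] circ [25.9 86.1] 20.0 mean [25.1 85.6] z 90.0
1459 [321. 293.] circ [103.4  -0.6] 11.5 mean [99.5 -0.6] z 92.3
35 [308. 184.] circ [22.4 77.8] 14.9 mean [23.7 74.7] z 90.7
72 [274. 214.] circ [-21.2 -43.2] 18.0 mean [-21.9 -41.3] z 90.2
109 [336. 220.] circ [118.   -3.8] 13.9 mean [116.8  -3.8] z 81.8
156 [288. 232.] circ [ 28. -81.] 17.7 mean [ 27.9 -81.9] z 90.3
```

View pics/s5.png

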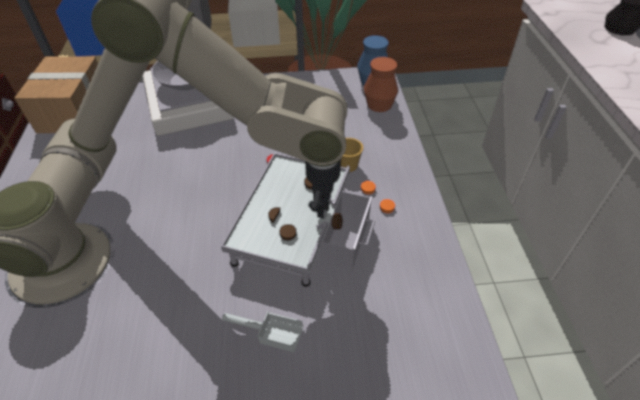

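Emit:
{"fn": "move_arm", "kwargs": {"targets": [4,0,0,0,0,0,2,0,0,0,0,0,0,0,0,0,0,0,-5,0,0,0,0,0,-10,0,0,0,0,0]}}

```text
time_s: 5.45
position: [0.6153, 0.0189, 0.0878]
tool_rot: [[0.914, -0.0, 0.407], [-0.407, 0.0, 0.914], [-0.0, -1.0, -0.0]]
ft_force: [0.5, -0.2, -0.6]
grip_width: 0.0179
```

Run:
```python
from h import *
s=state();tabs("side","s6")
im=cv2.imread('pics/s6.png')[130:290,210:410];cv2.imwrite('pics/s6z.png',cv2.resize(im,None,fx=3.5,fy=3.5))
```

```text
t 5.45 tray xy [71.1  0. ] z 87.8 yaw -0.7 F [ 0.5 -0.2 -0.6] w 17.9
72 [274. 214.] circ [-19.2 -41.6] 16.6 mean [-21.8 -41.3] z 90.2
155 [288. 232.] circ [ 26.2 -80.9] 18.6 mean [ 27.6 -81.4] z 90.1
153 [347. 236.] circ [148.1  -0.2] 19.9 mean [146.2  -1.6] z 21.2
```

View pics/s6z.png

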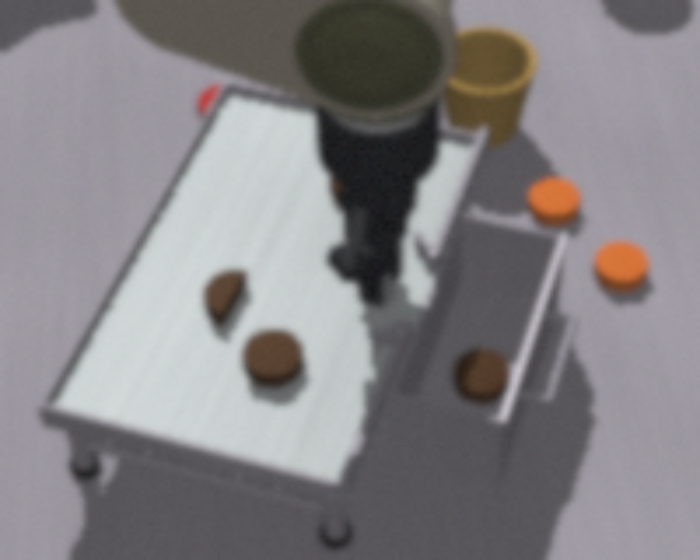

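Run:
```python
from h import *
s=state();print(s["q"].round(1),to(s,12.3,126,130))
```

```text
t 5.5 tray xy [69.7  0.2] z 87.8 yaw -0.67 F [-0.4  0.6  0.1] w 18.1
[ -9.2  36.1  75.8   0.   68.1 -75.2] [-58.9 -42.2 125.1]
```

Emit:
{"fn": "move_arm", "kwargs": {"targets": [-6,-20,0,0,0,0,0,-22,0,0,0.175,0,0,0,0,0,0.175,0,0,0,0,0,0.175,0,0,0,0,0,0.175,0]}}

```text
time_s: 6.12
position: [0.6104, 0.0212, 0.1315]
tool_rot: [[0.432, 0.002, 0.902], [-0.902, -0.0, 0.432], [0.001, -1.0, 0.001]]
ft_force: [-0.6, 0.6, 0.4]
grip_width: 0.0178
```

Emit:
{"fn": "move_arm", "kwargs": {"targets": [0,0,0,0,0.175,0,0,0,0,0,0.175,0,0,0,0,0,0.177,0,0,0,0,0,0,0,0,0,0,0,0,0]}}

```text
time_s: 6.75
position: [0.6104, 0.0212, 0.1306]
tool_rot: [[-0.071, 0.001, 0.997], [-0.997, -0.0, -0.071], [0.0, -1.0, 0.001]]
ft_force: [-0.1, -0.1, 0.4]
grip_width: 0.018
```

Run:
```python
from h import *
s=state();print(s["q"].round(1),to(s,12.3,126,130));tabs("wrist","w7")
```

```text
t 6.75 tray xy [65.7  0.2] z 130.6 yaw -70.8 F [-0.1 -0.1  0.4] w 18.0
[-9.1 33.1 73.7 -0.  73.1 -5. ] [-136.4    0.6   -9. ]
150 [481.  45.] circ [151.2 164.5] 10.0 mean [149.5 163. ] z 12.5
3680 [304.  76.] circ [26.2 86.8] 19.3 mean [26.  87.2] z 90.1
1214 [397. 220.] circ [143.6   0. ] 19.8 mean [142.8   0.7] z 20.8
1351 [179. 231.] circ [-20.  -37.7] 19.9 mean [-25.8 -36.5] z 90.0
521 [236. 278.] circ [ 20.5 -69. ] 16.5 mean [ 19.4 -62.7] z 89.1
```

Emit:
{"fn": "move_arm", "kwargs": {"targets": [-30,0,-3,0,0,0,-40,0,-3,0,0,0,-40,0,-3,0,0,0,-26.5,0,0,0,0,0,0,0,0,0,0,0]}}

```text
time_s: 7.42
position: [0.6114, 0.1595, 0.1299]
tool_rot: [[-0.071, 0.0, 0.997], [-0.997, 0.0, -0.071], [-0.0, -1.0, 0.0]]
ft_force: [0.2, -0.1, -0.0]
grip_width: 0.0181
```

Emit:
{"fn": "move_arm", "kwargs": {"targets": [0,15,0,0,0,0,0,15,0,0,0,0,0,9,0,0,0,0,0,4,0,0,0,0,0,0,0,0,0,0]}}

```text
time_s: 8.05
position: [0.6116, 0.1577, 0.0866]
tool_rot: [[-0.075, -0.0, 0.997], [-0.997, -0.0, -0.075], [0.0, -1.0, -0.0]]
ft_force: [0.3, 0.0, -0.9]
grip_width: 0.0176
```

Run:
```python
from h import *
s=state();print(s["q"].round(1),to(s,12.3,126,87),to(s,55-29*.321,29*.947,87));tabs("wrist","w8")
```

```text
t 8.05 tray xy [ 12.8 126.1] z 86.6 yaw -71.01 F [ 0.3  0.  -0.9] w 17.6
[ 3.7 37.7 72.8 -0.  69.5  8. ] [-0.1 -0.4 -0.5] [104.   -0.4  -1. ]
2437 [321. 314.] circ [26.2 88.4] 19.4 mean [25.6 89.9] z 89.7
```

View pics/w8.png

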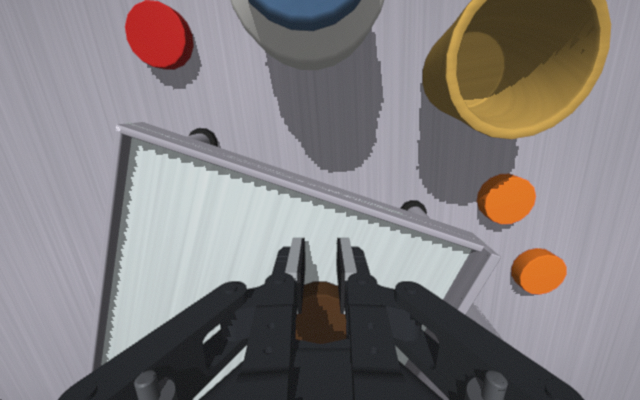

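Tablet A sits centred between the fingers (pixel ~321,314). Push 104 mm along tool x.

Emit:
{"fn": "move_arm", "kwargs": {"targets": [8,0,0,0,0,0,8,0,0,0,0,0,9,0,-0.5,0,0,0,9,0,-0.5,0,0,0,9,0,0,0,0,0]}}

```text
time_s: 8.72
position: [0.6073, 0.1144, 0.0869]
tool_rot: [[-0.075, 0.0, 0.997], [-0.997, 0.0, -0.075], [-0.0, -1.0, 0.0]]
ft_force: [-0.3, 0.5, 0.4]
grip_width: 0.0181
```

Emit:
{"fn": "move_arm", "kwargs": {"targets": [9,0,0,0,0,0,9,0,0,0,0,0,9,0,0,0,0,0,9,0,0,0,0,0,9,0,0,0,0,0]}}

```text
time_s: 9.35
position: [0.604, 0.0696, 0.0868]
tool_rot: [[-0.075, -0.0, 0.997], [-0.997, 0.0, -0.075], [-0.0, -1.0, -0.0]]
ft_force: [0.9, 0.3, 0.6]
grip_width: 0.0178
```

Emit:
{"fn": "move_arm", "kwargs": {"targets": [8,0,0,0,0,0,8,0,0,0,0,0,0,0,0,0,0,0,-10,0,0,0,0,0,-20,0,0,0,0,0]}}

```text
time_s: 9.98
position: [0.6051, 0.0852, 0.0869]
tool_rot: [[-0.075, 0.0, 0.997], [-0.997, 0.0, -0.075], [-0.0, -1.0, 0.0]]
ft_force: [0.3, 0.1, 0.3]
grip_width: 0.0186
```

Run:
```python
from h import *
s=state();tabs("wrist","w9");tabs("side","s9")
```

```text
t 9.97 tray xy [35.5 56.9] z 86.9 yaw -71.03 F [0.3 0.1 0.3] w 18.6
1103 [323. 329.] circ [52.2  9.6] 14.9 mean [51.8 11.4] z 89.6
145 [311. 210.] circ [58.  -3.7] 20.0 mean [57.9 -4.3] z 90.5
70 [274. 214.] circ [-19.  -41.2] 16.7 mean [-22.  -41.2] z 90.4
157 [288. 232.] circ [ 27.4 -80.8] 17.8 mean [ 27.7 -82. ] z 90.2
155 [347. 237.] circ [146.1  -0. ] 20.9 mean [146.9  -2.3] z 21.7
```

View pics/w9.png

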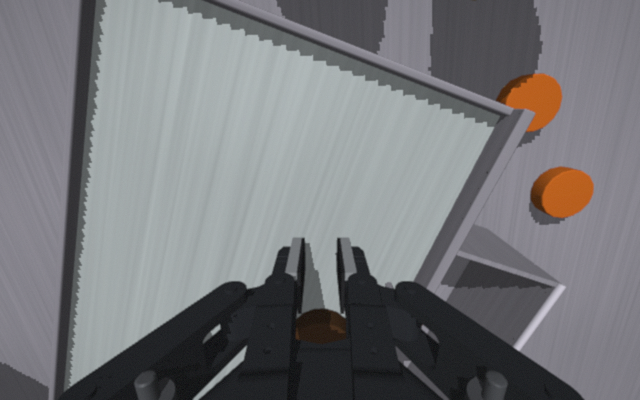

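Emit:
{"fn": "move_arm", "kwargs": {"targets": [-10,-18,0,0,0,0,0,-25,0,0,-0.175,0,0,0,0,0,-0.175,0,0,0,0,0,-0.175,0,0,0,0,0,-0.175,0]}}

```text
time_s: 10.7
position: [0.6057, 0.0947, 0.1298]
tool_rot: [[0.59, 0.0, 0.807], [-0.807, -0.0, 0.59], [0.0, -1.0, -0.0]]
ft_force: [-0.5, -0.3, 0.5]
grip_width: 0.0181
```

Emit:
{"fn": "move_arm", "kwargs": {"targets": [0,0,0,0,-0.175,0,0,0,0,0,-0.175,0,0,0,0,0,-0.175,0,0,0,0,0,-0.012,0,0,0,0,0,0,0]}}

```text
time_s: 11.32
position: [0.6057, 0.0944, 0.1298]
tool_rot: [[0.917, -0.0, 0.4], [-0.4, -0.0, 0.917], [-0.0, -1.0, -0.0]]
ft_force: [0.2, -0.2, -0.0]
grip_width: 0.018
```

Run:
```python
from h import *
s=state();print(to(s,11,0,130));tabs("wrist","w10")
```

```text
t 11.32 tray xy [32.4 65.6] z 129.8 yaw -0.27 F [ 0.2 -0.2 -0. ] w 18.0
[-21.1  -0.2 -65.7]
1928 [158. 140.] circ [-20.2 -38. ] 19.7 mean [-26.8 -36.9] z 89.9
2935 [113. 212.] circ [ 23.2 -77.2] 19.7 mean [ 22.4 -76.5] z 89.7
2315 [229. 253.] circ [55.2 -1. ] 20.0 mean [53.9 -0.7] z 89.7
```

Emit:
{"fn": "move_arm", "kwargs": {"targets": [-10,0,-33,0,0,0,-11,0,-34,0,0,0,0,15,0,0,0,0,0,18,0,0,0,0,0,10,0,0,0,0]}}

```text
time_s: 12.0
position: [0.5599, 0.0415, 0.0856]
tool_rot: [[0.917, -0.001, 0.398], [-0.398, 0.0, 0.917], [-0.001, -1.0, -0.0]]
ft_force: [-0.6, -0.4, 0.7]
grip_width: 0.018
```

Run:
```python
from h import *
s=state();print(to(s,87,-0,87));tabs("wrist","w11")
```

```text
t 12.0 tray xy [11.3 -1.2] z 85.6 yaw -0.17 F [-0.6 -0.4  0.7] w 18.0
[75.7 -1.5  1.4]
2841 [248. 192.] circ [-19.5 -38.6] 20.0 mean [-27.  -37.8] z 89.9
3784 [183. 273.] circ [ 23.3 -77.8] 19.9 mean [ 20.6 -78. ] z 89.7
2067 [321. 319.] circ [52.7 -1.6] 17.7 mean [51.  -1.5] z 89.8
```

View pics/w11.png

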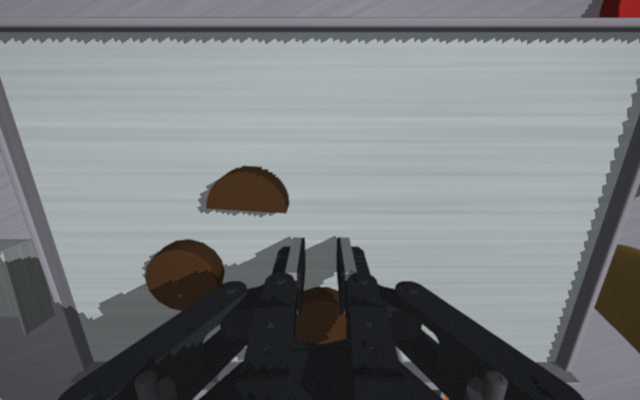

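Emit:
{"fn": "move_arm", "kwargs": {"targets": [8,-1,0,0,0,0,8,0,0.5,0,0,0,8,0,0.5,0,0,0,8,0,0,0,0,0,8,0,0,0,0,0]}}

```text
time_s: 12.68
position: [0.5975, 0.0258, 0.0879]
tool_rot: [[0.918, 0.0, 0.398], [-0.398, -0.0, 0.918], [0.0, -1.0, 0.0]]
ft_force: [0.2, -0.2, -0.7]
grip_width: 0.0181
```

Emit:
{"fn": "move_arm", "kwargs": {"targets": [8,0,0,0,0,0,8,0,0,0,0,0,8,0,0,0,0,0,7,0,0,0,0,0,6,0,0,0,0,0]}}

```text
time_s: 13.3
position: [0.6314, 0.0111, 0.0878]
tool_rot: [[0.918, 0.0, 0.398], [-0.398, -0.0, 0.918], [0.0, -1.0, 0.0]]
ft_force: [-0.1, -0.2, -0.4]
grip_width: 0.0177
```

Emit:
{"fn": "move_arm", "kwargs": {"targets": [0,0,0,0,0,0,0,0,0,0,0,0,-5,0,0,0,0,0,-10,0,0,0,0,0,-10,0,0,0,0,0]}}

```text
time_s: 13.92
position: [0.6071, 0.0217, 0.0879]
tool_rot: [[0.918, -0.0, 0.397], [-0.397, 0.0, 0.918], [-0.0, -1.0, -0.0]]
ft_force: [-0.4, -0.4, 0.9]
grip_width: 0.0178
```

Run:
```python
from h import *
s=state();tabs("side","s12")
im=cv2.imread('pics/s12.png')[130:290,210:410];cv2.imwrite('pics/s12z.png',cv2.resize(im,None,fx=3.5,fy=3.5))
```

```text
t 13.93 tray xy [62.4 -0.6] z 87.9 yaw -0.11 F [-0.4 -0.4  0.9] w 17.8
72 [274. 214.] circ [-18.3 -42.1] 17.1 mean [-21.5 -42. ] z 90.4
155 [288. 232.] circ [ 27.4 -81.5] 18.1 mean [ 27.5 -81.8] z 90.3
228 [346. 235.] circ [132.1  -3.1] 18.6 mean [138.6  -5.1] z 36.4
```

View pics/s12z.png

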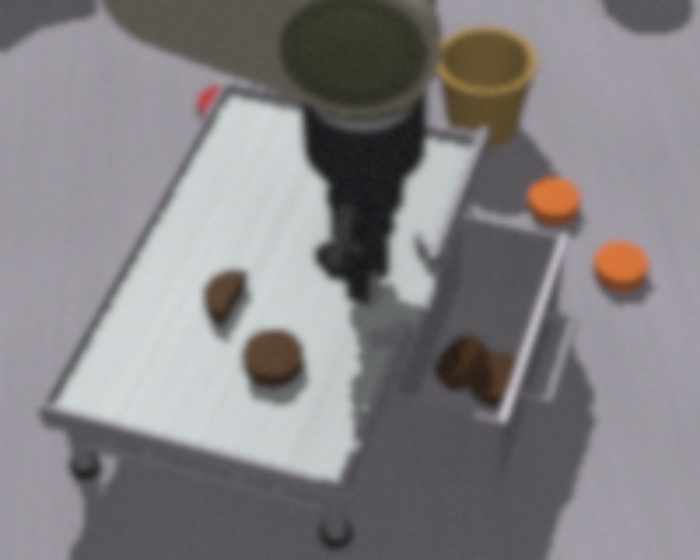

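Emit:
{"fn": "move_arm", "kwargs": {"targets": [-10,-20,0,0,0,0,0,-22,0,0,-0.172,0,0,0,0,0,-0.172,0,0,0,0,0,-0.172,0,0,0,0,0,-0.172,0]}}

```text
time_s: 14.6
position: [0.5988, 0.0254, 0.1315]
tool_rot: [[0.96, 0.002, -0.281], [0.281, -0.0, 0.96], [0.002, -1.0, -0.001]]
ft_force: [-0.2, -0.1, 0.0]
grip_width: 0.0182
```

Emit:
{"fn": "move_arm", "kwargs": {"targets": [0,0,0,0,-0.172,0,0,0,0,0,-0.172,0,0,0,0,0,-0.172,0,0,0,0,0,0,0,0,0,0,0,0,0]}}

```text
time_s: 15.22
position: [0.5988, 0.0253, 0.1306]
tool_rot: [[0.702, 0.001, -0.712], [0.712, -0.0, 0.702], [0.001, -1.0, -0.001]]
ft_force: [-0.2, 0.1, -0.1]
grip_width: 0.0176
```

Run:
```python
from h import *
s=state();print(s["q"].round(1),to(s,7.8,-117.9,130));tabs("wrist","w13");_,d,W=tabs("top","t13")
im=cv2.imread('pics/t13.png')[140:310,200:400];cv2.imwrite('pics/t13z.png',cv2.resize(im,None,fx=3.5,fy=3.5))
```

```text
t 15.22 tray xy [53.4 -0.6] z 130.6 yaw 68.68 F [-0.2  0.1 -0.1] w 17.6
[  -8.9   32.    75.8    0.    72.1 -144.3] [-125.9    0.5   -0.2]
3421 [320.  98.] circ [ 24.  -78.4] 19.3 mean [ 23.9 -78.9] z 90.1
1726 [418. 131.] circ [-19.3 -39. ] 19.7 mean [-25.7 -39. ] z 90.2
1508 [228. 231.] circ [130.7  -2.7] 17.7 mean [134.6  -3.3] z 37.6
158 [327. 166.] circ [155.2  -0.3] 18.3 mean [159.3   0.2] z 21.8
34 [331. 235.] circ [ 17.5 -66.7] 11.5 mean [ 17.8 -64.9] z 90.5
68 [311. 248.] circ [-20.7 -38.4] 17.7 mean [-23.5 -35.9] z 89.9
```

View pics/w13.png

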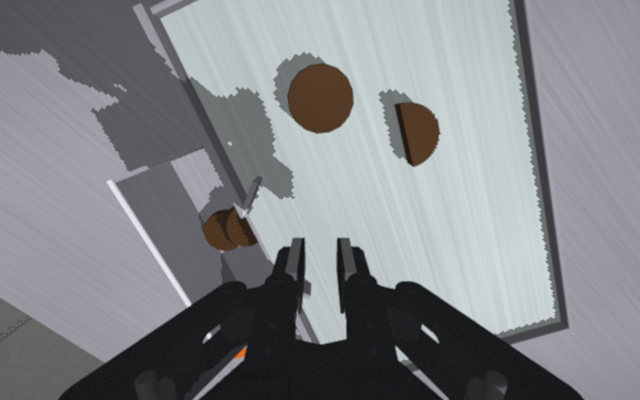

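View pics/t13z.png

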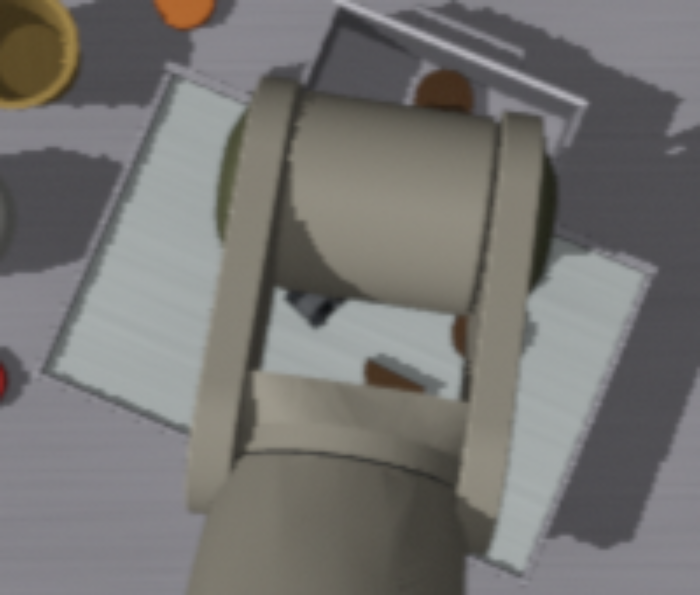

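Emit:
{"fn": "move_arm", "kwargs": {"targets": [-30,0,0,0,0,0,-35,0,0,0,0,0,-35,0,0,0,0,0,-26,0,0,0,0,0,0,0,0,0,0,0]}}

```text
time_s: 15.95
position: [0.51, -0.0655, 0.1301]
tool_rot: [[0.702, -0.0, -0.712], [0.712, -0.0, 0.702], [-0.0, -1.0, 0.0]]
ft_force: [-0.3, 0.1, 0.8]
grip_width: 0.0179
```

Emit:
{"fn": "move_arm", "kwargs": {"targets": [0,15,0,0,0,0,0,15,0,0,0,0,0,9,0,0,0,0,0,4,0,0,0,0,0,0,0,0,0,0]}}

```text
time_s: 16.58
position: [0.5108, -0.0646, 0.0869]
tool_rot: [[0.7, 0.0, -0.714], [0.714, 0.0, 0.7], [0.0, -1.0, -0.0]]
ft_force: [-0.0, 0.0, -0.4]
grip_width: 0.0177
```

Run:
```python
from h import *
s=state();print(s["q"].round(1),to(s,24-42*.363,-78.4-42*.932,87),to(s,55-29*.363,3-29*.932,87));tabs("wrist","w14")
```

```text
t 16.57 tray xy [   8.2 -118. ] z 86.9 yaw 68.86 F [-0.   0.  -0.4] w 17.7
[ -20.4   28.    92.7    0.    59.3 -156. ] [ 0.6 -0.1 -0.4] [ 1.007e+02 -1.000e-01 -0.000e+00]
2371 [321. 316.] circ [ 23.1 -80. ] 18.9 mean [ 22.8 -82. ] z 89.9
79 [430. 333.] circ [-34.1 -47.4] 7.6 mean [-34.  -48.8] z 90.0
68 [416. 370.] circ [-18.2 -25. ] 6.2 mean [-18.9 -24.3] z 90.0
```

View pics/w14.png

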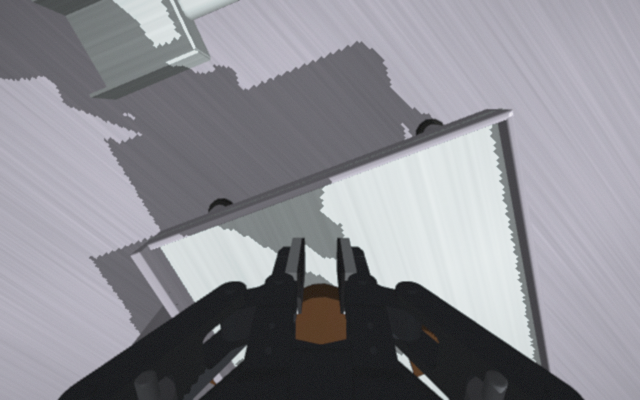

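Tablet C is centred between the fingers (321,316). Push 100 mm.

Emit:
{"fn": "move_arm", "kwargs": {"targets": [8,0,0,0,0,0,8,0,0,0,0,0,9,0,0,0,0,0,9,0,0,0,0,0,9,0,0,0,0,0]}}

```text
time_s: 17.25
position: [0.5412, -0.0335, 0.0868]
tool_rot: [[0.7, -0.0, -0.714], [0.714, -0.0, 0.7], [-0.0, -1.0, -0.0]]
ft_force: [-0.7, -0.0, -0.5]
grip_width: 0.0178
```

Emit:
{"fn": "move_arm", "kwargs": {"targets": [9,0,0,0,0,0,9,0,0,0,0,0,9,0,0,0,0,0,9,0,0,0,0,0,9,0,0,0,0,0]}}

```text
time_s: 17.88
position: [0.5726, -0.0015, 0.0868]
tool_rot: [[0.7, -0.0, -0.714], [0.714, 0.0, 0.7], [-0.0, -1.0, 0.0]]
ft_force: [0.3, -0.3, 0.3]
grip_width: 0.0178
```

Emit:
{"fn": "move_arm", "kwargs": {"targets": [7,0,0,0,0,0,6,0,0,0,0,0,0,0,0,0,0,0,-10,0,0,0,0,0,-25,0,0,0,0,0]}}

```text
time_s: 18.5
position: [0.5563, -0.018, 0.0867]
tool_rot: [[0.7, 0.0, -0.715], [0.715, -0.0, 0.7], [-0.0, -1.0, -0.0]]
ft_force: [-0.6, 0.2, -0.2]
grip_width: 0.0178
```

Emit:
{"fn": "move_arm", "kwargs": {"targets": [-5,-18,0,0,0,0,0,-25,0,0,0.172,0,0,0,0,0,0.172,0,0,0,0,0,0.172,0,0,0,0,0,0.172,0]}}

```text
time_s: 19.12
position: [0.5527, -0.0218, 0.1299]
tool_rot: [[0.995, -0.0, -0.101], [0.101, -0.0, 0.995], [-0.0, -1.0, -0.0]]
ft_force: [0.1, -0.1, 0.1]
grip_width: 0.018
```

Emit:
{"fn": "move_arm", "kwargs": {"targets": [0,0,0,0,0.172,0,0,0,0,0,0.172,0,0,0,0,0,0.172,0,0,0,0,0,0,0,0,0,0,0,0,0]}}

```text
time_s: 19.75
position: [0.553, -0.0215, 0.1298]
tool_rot: [[0.919, -0.0, 0.395], [-0.395, -0.0, 0.919], [-0.0, -1.0, -0.0]]
ft_force: [-0.5, -0.3, 0.0]
grip_width: 0.0183
```

Run:
```python
from h import *
s=state();print(to(s,11,2,130));tabs("wrist","w15");tabs("side","s15")
```

```text
t 19.75 tray xy [ 29.9 -61.7] z 129.8 yaw 0.04 F [-0.5 -0.3  0. ] w 18.3
[-18.8  -0.2  63.7]
1630 [358. 143.] circ [-20.7 -38.7] 19.4 mean [-26.7 -38.6] z 90.0
2234 [411. 256.] circ [55.4  2.8] 20.1 mean [53.7  2.7] z 89.8
146 [313. 209.] circ [58.8  1.1] 18.2 mean [59.4  0.4] z 90.3
61 [273. 214.] circ [-22.8 -42.6] 15.7 mean [-22.9 -43.3] z 89.7
229 [346. 235.] circ [134.3  -3. ] 17.9 mean [139.4  -5.3] z 36.3
```

View pics/w15.png

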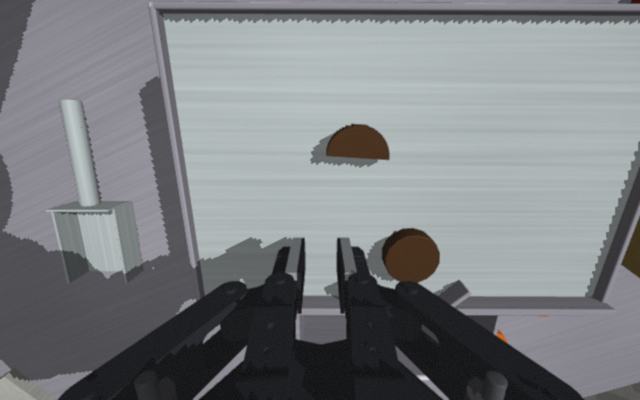

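Emit:
{"fn": "move_arm", "kwargs": {"targets": [-10,0,32,0,0,0,-9,0,32,0,0,0,0,15,0,0,0,0,0,18,0,0,0,0,0,9,0,0,0,0]}}

```text
time_s: 20.48
position: [0.5607, 0.0445, 0.0865]
tool_rot: [[0.918, -0.002, 0.397], [-0.397, 0.0, 0.918], [-0.002, -1.0, -0.001]]
ft_force: [0.6, -0.5, -0.0]
grip_width: 0.0179
```

Run:
```python
from h import *
s=state();print(to(s,87,2.5,87));tabs("wrist","w16")
```

```text
t 20.48 tray xy [10.8  2. ] z 86.5 yaw -0.1 F [ 0.6 -0.5 -0. ] w 17.9
[76.2 -0.7  0.6]
2808 [243. 192.] circ [-19.7 -38.6] 19.8 mean [-27.  -37.7] z 89.9
2020 [322. 319.] circ [52.5  1.5] 18.5 mean [51.3  1.9] z 89.8
```

View pics/w16.png

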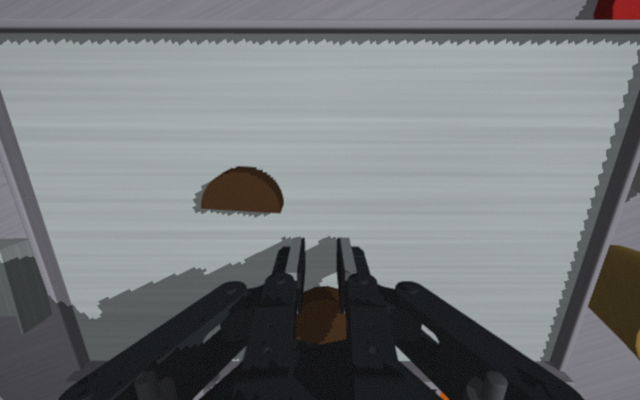

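Emit:
{"fn": "move_arm", "kwargs": {"targets": [8,0,0,0,0,0,8,0,0,0,0,0,8,0,0,0,0,0,8,0,0,0,0,0,8,0,0,0,0,0]}}

```text
time_s: 21.15
position: [0.5986, 0.029, 0.0879]
tool_rot: [[0.918, 0.0, 0.398], [-0.398, -0.0, 0.918], [0.0, -1.0, 0.0]]
ft_force: [0.5, -0.3, -0.6]
grip_width: 0.018
```

Emit:
{"fn": "move_arm", "kwargs": {"targets": [8,0,0,0,0,0,8,0,0,0,0,0,8,0,0,0,0,0,7,0,0,0,0,0,6,0,0,0,0,0]}}

```text
time_s: 21.78
position: [0.6324, 0.0143, 0.0878]
tool_rot: [[0.918, -0.0, 0.398], [-0.398, 0.0, 0.918], [-0.0, -1.0, -0.0]]
ft_force: [-0.2, 0.5, 0.1]
grip_width: 0.0179
```

Emit:
{"fn": "move_arm", "kwargs": {"targets": [0,0,0,0,0,0,0,0,0,0,0,0,-5,0,0,0,0,0,-10,0,0,0,0,0,0,-15,0,0,0,0]}}

```text
time_s: 22.4
position: [0.6169, 0.0211, 0.1026]
tool_rot: [[0.918, -0.003, 0.397], [-0.397, 0.001, 0.918], [-0.003, -1.0, -0.001]]
ft_force: [0.8, 0.2, 0.2]
grip_width: 0.0179
```

Emit:
{"fn": "move_arm", "kwargs": {"targets": [-10,-30,0,0,0,0,-20,-30,0,0,0,0,-40,-30,0,0,0,0,-50,-30,0,0,0,0,-50,0,0,0,0,0]}}

```text
time_s: 23.02
position: [0.4617, 0.0885, 0.2259]
tool_rot: [[0.918, 0.006, 0.398], [-0.398, -0.0, 0.918], [0.006, -1.0, 0.002]]
ft_force: [-0.0, -0.0, -0.4]
grip_width: 0.0177
```

Run:
```python
from h import *
s=state();tabs("side","s17");tabs("top","t17")
for n in("s17","t17"):
  im=cv2.imread(f'pics/{n}.png')[130:310,200:420];cv2.imwrite(f'pics/{n}z.png',cv2.resize(im,None,fx=3,fy=3))
```

```text
t 23.02 tray xy [-97.5   3.2] z 225.9 yaw -0.13 F [-0.  -0.  -0.4] w 17.7
71 [273. 214.] circ [-19.9 -42. ] 17.0 mean [-21.9 -41.2] z 90.6
288 [345. 233.] circ [129.6  -0.7] 16.9 mean [131.2  -3.1] z 47.9
377 [324. 173.] circ [125.    1.8] 18.9 mean [128.7   0.9] z 48.8
119 [311. 250.] circ [-22.7 -38.3] 17.9 mean [-26.9 -38.2] z 90.6
```

View pics/s17z.png

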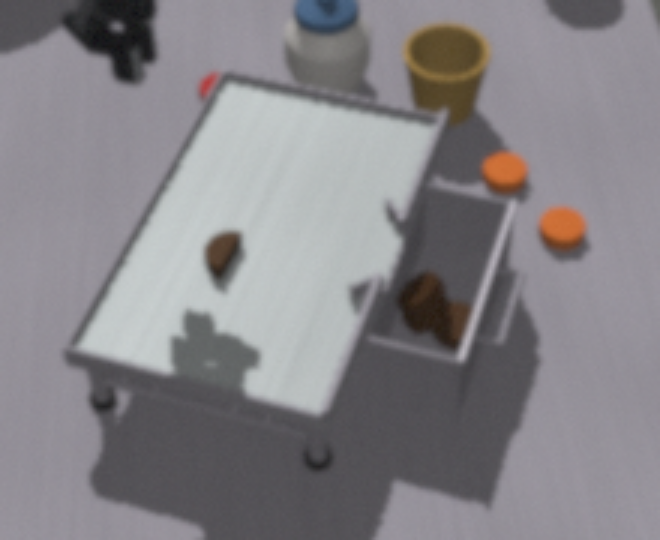

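View pics/t17z.png

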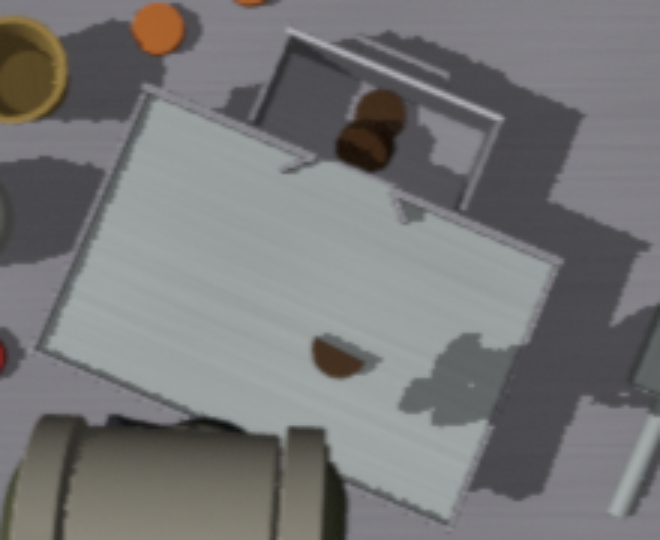

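Emit:
{"fn": "move_arm", "kwargs": {"targets": [0,0,0,0,0,0,0,0,0,0,0,0,0,0,0,0,0,0,0,0,0,0,0,0,0,0,0,0,0,0]}}

```text
time_s: 23.75
position: [0.4624, 0.0879, 0.2227]
tool_rot: [[0.918, -0.0, 0.398], [-0.398, 0.0, 0.918], [-0.0, -1.0, -0.0]]
ft_force: [0.1, -0.0, 0.4]
grip_width: 0.0184
```

Run:
```python
from h import *
s=state();_,d,W=tabs("top","t18");P=d["pixels"].astype(int);T=tray(W);z=W[...,2]*1e3
m=(P[...,0]-P[...,2]>15)&(P.sum(-1)<230)&(T[...,0]>95)&(T[...,0]<180)&(abs(T[...,1])<80)&(z<110)
print("zmax",z[m].max())
for x in range(96,180,6):
    q=m&(T[...,0]>=x)&(T[...,0]<x+6)
    if q.sum():print(x,q.sum(),"z",np.percentile(z[q],[5,50,95]).round(),"y",T[q][:,1].min().round(),T[q][:,1].max().round())
```

```text
t 23.75 tray xy [-96.7   2.9] z 222.7 yaw -0.13 F [ 0.1 -0.   0.4] w 18.4
383 [324. 173.] circ [124.8   1.8] 18.8 mean [129.2   1.8] z 49.3
120 [311. 250.] circ [-22.7 -38.3] 17.9 mean [-26.9 -38.6] z 90.8
zmax 58.03500296312829
108 15 z [35. 37. 40.] y -10.0 16.0
114 45 z [39. 41. 45.] y -17.0 18.0
120 53 z [42. 46. 52.] y -17.0 21.0
126 46 z [47. 51. 54.] y -16.0 19.0
132 36 z [46. 53. 56.] y -14.0 17.0
138 22 z [32. 47. 50.] y -13.0 16.0
144 28 z [18. 21. 34.] y -16.0 17.0
150 42 z [17. 20. 24.] y -17.0 18.0
156 41 z [17. 20. 24.] y -18.0 18.0
162 34 z [18. 21. 23.] y -15.0 15.0
168 21 z [16. 20. 22.] y -10.0 12.0
```

```bash
python3 -c "
from rig import env
print(env.close_job())"
```

```text
the job is handed in; nothing more can be done
None
```

I pushed the three whole tablets through the gate one at a time and handed the job in at about 24 s of the 72 s allowed. The order was the left near one, then the left far one, then the right one. I cradled each between the fingertips, opened to 18 mm with the tips about 4–5 mm above the deck. I checked with the cameras that each had dropped into the pan before starting the next; no tablet was lifted.

**Tablets:** The last top view shows all three in the pan, at tray x about 108–172 mm and y within about ±21 mm. They lie partly stacked: one flat and the other two leaning. The highest point I measured was 58 mm above the bench, so by my estimate all centres are well below the 60 mm limit. Two views 0.7 s apart showed no movement.

**Half tablet:** It is still on the deck at about (-27, -38) mm, where it started.

**Bystanders:** The jar, mortar and scoop look undisturbed in the pictures. I did not measure their positions again. The measured wrist force stayed around 1 N in every reading, and the arm was clear of everything at the end.

**Disagreement:** The side camera read positions about 3–5 mm away from the top and wrist cameras, which agreed with each other. I worked from the top and wrist cameras.

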